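# Lock the stop nut with its jam nut

### The job

Fit the big open-ended spanner onto the flats of the lower nut (the stop nut) and leave its handle lying on the rest beside the stop pin, so that the pin keeps the stop nut from turning round. Then tighten the upper jam nut clockwise down onto it until it has snapped past the locking tooth and is fully home, and let go; the stop nut must not be turned by more than about 30 degrees, the spanner may stay on, and the small things standing round about are to be left alone.

Things in the scene. Friction and masses are not known exactly. Their poses are not given: they have to be found in the camera images.
- stop_stand: Fixed grey stand, base plate 120 (x) x 257 (y) x 12 mm; origin on the worktop right under its vertical screw, z up; the plate reaches from y = -197 to +60 mm. At (-10, -160) mm stands the rest, 80 (x) x 26 (y) mm, top 40 mm above the worktop: the spanner's handle lies on it, pointing from the screw along the stand's -y.
- screw_axis (a point): On the screw's axis, 40 mm above the worktop, at the flat top of a steel collar of 30 mm radius: the stop nut sits on this collar and the spanner's head rests on it. The screw is 16 mm thick, 8 mm lead, closes clockwise seen from above, and ends 97 mm above the worktop.
- stop_pin (a point): On the axis of the stop pin, 55 mm above the worktop: 10 mm thick (foot 15 mm wide, 3 mm high), standing on the rest's end at (-43, -160) mm of the stand, top 66 mm above the worktop. A handle on the +x side of the pin is carried clockwise against it and held there; it touches when the handle has turned about 0.16 rad clockwise from the stand's -y.
- stop_nut (a joint): Angle (rad, growing clockwise seen from above) of the lower, smaller hexagon nut, 30 mm across flats, 40 to 62 mm above the worktop. At 0 a corner points along the stand's -y and two flats face +x and -x: a spanner fits with its handle along -y, turned clockwise by this angle. It turns on the spot with 0.12 N m friction; unless held, the jam nut drags it round and never locks.
- stop_nut_corner (a point): The stop nut's corner that points toward the rest, half-way up the nut, 17 mm from the axis. The nut may turn by about 30 degrees at most from its first angle (that covers the swing until the spanner meets the pin).
- jam_nut (a joint): Angle (rad, clockwise seen from above = tightening) of the upper, larger hexagon nut relative to the stop nut. At 0 it is home, flush on the stop nut, and goes no further; its corners are then in line with the stop nut's. It starts 1.6 to 2.6 rad before that and runs easily up to about -0.8; then a hidden spring tooth resists with about 0.4 N m until about -0.36, and after that pulls it home and keeps it.
- jam_nut_center (a point): Centre of the jam nut (36 mm across flats, 20 mm high), on the axis, 10 mm above its underside: 72 mm above the worktop when home, and 1.27 mm higher for each rad before that.
- big_spanner: Loose, flat open-ended spanner of plain steel, about 220 g, 10 mm thick, lying flat; origin on its underside in mid-handle, where to grip it (centre of mass within 15 mm). x points to the jaw, z up. Handle 18 mm wide, from x = -112 to 50 mm. Jaw open to +x: slot 31.5 mm wide from x = 61 to 98 mm, prongs 10.5 mm wide, head 52 mm wide. Fitted, its underside is 40 mm above the worktop.
- spanner_jaw (a point): Middle of the spanner's jaw, 80 mm from its origin along its x, half-way up its 10 mm thickness; on the screw's axis when the spanner is fitted.
- marker: Bystander: marker pen, 135 mm long, 18 mm thick, white with a black cap, lying flat; origin on its underside in the middle.
- petri: Bystander: petri dish with lid, 60 mm wide, 15 mm high, origin at the centre of its underside.
- weighing_bottle: Bystander: glass weighing bottle with lid, 42 mm wide, 58 mm high, origin at the centre of its underside.
There are look-alikes about, which are no part of the job. Of the things like the big_spanner, leave any that is blue or green; of the rest the larger one is meant.

How it is judged:
By the outcome, as a careful person would: the job done as asked, in the order asked, and still so for the second after the job is handed in, with the robot touching nothing.
It also fails if it takes over 61 s, if anything falls off the work surface, if the arm or the gripper's body presses on something with over 40 N, if the wrist force passes 120 N, or if a joint passes its speed limit or range.

### The arm

A 7-joint arm with a two-finger parallel gripper is mounted at the origin on a cart in front of the work surface, level with it; the furniture and walls round the work are solid. World frame = base frame: x ahead of the robot, y to its left, z up, the work surface at z = 0. Lengths are in m, angles in degrees, forces in N, time in s.
With the tool pointing down it reaches from about 0.4 to 0.85 m from the base axis. Payload 10.4 kg.
Tool frame: the origin (TCP) lies midway between the tips of the shut fingers; the grasp point (between the pads) lies 19 mm behind it (arm.grasp_offset is the distance from the TCP to the grasp point, in m); z points along the fingers, y is the direction in which the jaws open and shut (so a half turn about z gives the same grasp; the last joint's range is limited). The gripper opens to 85 mm and grips with 20 to 120 N. Pads are 22 mm wide; open, the fingers measure 114 mm over their backs; the gripper's body (76 mm by 85 mm) begins 54 mm behind the grasp point. The pads swing forward as they close: fully open they stand 13 mm farther back than shut.
Start: joints at [-78.186, 19.034, -3.707, 83.658, 1.238, 77.344, -5.071], TCP at [0.142, 0.609, 0.231] pointing down, gripper open.
Joint ranges: [-148.97, 148.97], [-28.65, 121.19], [-84.17, 76.75], [9.2, 138.47], [-72.65, 252.65], [3.7, 117.97], [-149.18, 149.18]. Speed limits (degrees/s): [127.2, 127.2, 159.86, 159.86, 180, 180, 180].

### API

Orientations are given as a 3x3 rotation matrix whose columns are the frame's x, y, z axes.
In Python, from cell import sensors, vision, hand_in, arm gives the robot as it stands. The module is installed in compiled form; this text tells all that it offers.
- The arm moves only by the tool jog_arm, never from a script. Its argument "steps" is text: rows parted by semicolons, each of 4 numbers parted by spaces: the shift along the tool's x, y, z each as a share of 100 cm, from -1 to 1, then the turn about the tool's z as a share of pi/2 rad, from -1 to 1. In form: dx dy dz twist; .... A call has exactly 8 rows; each row is the pose to reach, as a shift and turn from the pose commanded when the call began, along the tool's axes at that moment; what a row does not reach only later rows make up. A row lasts 1/12 s, in which the tool goes at most 41.7 mm and 7.16 degrees, less where a joint would pass 70% of its speed; a pose out of reach is approached as far as the arm can. A call with a number of a shift or a turn outside -1 to 1 is refused whole. A call with a gripper value outside its range is refused whole. "grip" is the opening, from -1 (shut) to 1 (fully open), set as the call begins (left out, the last holds). The fingers move at their own pace and stop on an object; "force" is the grip in N (left out, the last holds). Time passes only in rows, so rows that repeat a pose let the fingers close, or fill a call up. It gives the time, the measured TCP pose, the force and the opening at its end, in the units of the state.
- sensors.read_state(): the state, without advancing time (a new reading comes with each control period).
- vision.get_image(name): name is "side" or "top"; returns a dict with "img" (400x640x3 uint8, red, green, blue), "z_map" (400x640 float32, m along the optical axis (not along the pixel's ray), 0 where there is no reading), "vertical_fov" (degrees; the focal length in pixels is half the picture's height over the tangent of half this angle, whatever the lens; pixels are square), "cx", "cy" (the principal point, pixels), "R" (3x3) and "t" (3): a world point X has camera coordinates R X + t. Camera axes: x right, y down, z forward; pixel columns grow to the right and rows downward; lengths in m; the calibration is good to about 2 mm. A picture is of the moment at which its call begins.
- hand_in(): hands the job in, once; it reports no verdict.
The state is a dict: "t": time; "joint_pos": joint angles; "qvel": joint speeds; "joint_efforts": joint torques, N m; "tool_pos": TCP position; "orientation": TCP orientation; "wrist_force": force on the tool from outside, world axes, zero at the start; "moment": the same for the moment, N m; "gripper_width": finger opening in m.
Only numpy, scipy, OpenCV 4.12 (cv2) and the standard library are available. Lean on these libraries where they do the work, as an engineer would, in place of code of your own. Each camera call takes 0.05 s, during which the arm holds its last target. There are 200 camera calls.

## Working session

There is one attempt and no reset: what is moved stays moved. The work goes in short steps, Python scripts to look and compute and a tool call to move; the robot and the scene stay as the last step left them, time stands still between calls to the robot, and variables do not carry over. Pictures are saved under pics/ and viewed, about 8 in all and at most 12, crops included, and the job is handed in when it is done.

Besides the shell and the picture viewer there is one more tool, called after "Request:" as name(argument=value, ...) on one line, values as JSON. jog_arm: Moves the arm, as the interface text tells. Shift numbers are shares of 100 cm and turn numbers shares of pi/2 rad, none past 1 either way. Its arguments: {"type":"object","properties":{"steps":{"type":"string"},"grip":{"type":"number"},"force":{"type":"number"}},"required":["steps"]}

```bash
mkdir -p pics
cat > h.py <<'E'
import numpy as np, cv2
from cell import sensors, vision, hand_in, arm
def grab(name):
    d=vision.get_image(name); d['f']=d['img'].shape[0]/2/np.tan(np.radians(d['vertical_fov'])/2); return d
def cloud(d):
    v,u=np.mgrid[0:400,0:640]; z=d['z_map']
    P=np.stack([(u-d['cx'])/d['f']*z,(v-d['cy'])/d['f']*z,z],-1)
    return (P-d['t'])@d['R']
def save(d,n,crop=None,s=1):
    im=d['img'][...,::-1]
    if crop: u0,v0,u1,v1=crop; im=im[v0:v1,u0:u1]
    cv2.imwrite('pics/'+n,cv2.resize(im,None,fx=s,fy=s,interpolation=cv2.INTER_CUBIC))
def proj(d,X):
    c=d['R']@np.array(X)+d['t']; return c[:2]/c[2]*d['f']+[d['cx'],d['cy']]
def st():
    s=sensors.read_state(); print('t',round(s['t'],2),'tcp',np.round(s['tool_pos'],4).tolist(),'w',round(s['gripper_width'],4),'F',np.round(s['wrist_force'],1).tolist(),'q',np.round(s['joint_pos'],1).tolist()); print(np.round(s['orientation'],3).tolist())
E
python3 - <<'E'
from h import *
for n in('top','side'):
    d=grab(n); save(d,n+'0.png'); print(n,d['vertical_fov'],d['R'].round(3).tolist(),d['t'].round(3).tolist(),d['cx'],d['cy'],d['f'])
    np.savez('/tmp/%s0.npz'%n,P=cloud(d),img=d['img'])
st(); print(arm.grasp_offset)
E
```

```text
top 55.52194476202516 [[0.028, -1.0, -0.004], [-0.985, -0.027, -0.173], [0.173, 0.008, -0.985]] [-0.216, 0.55, 1.212] 315.59387706110886 201.49465911421458 379.9608711087234
side 51.22189848153229 [[0.989, 0.146, 0.006], [0.133, -0.881, -0.455], [-0.061, 0.451, -0.891]] [-0.535, -0.221, 1.73] 316.87851348633086 202.72226938500796 417.227567079352
t 0.1 tcp [0.1417, 0.6084, 0.2306] w 0.0855 F [0.2, -0.5, -0.3] q [-78.2, 19.1, -3.7, 83.7, 1.2, 77.3, -5.1]
[[-0.974, 0.227, -0.0], [0.227, 0.974, -0.001], [-0.0, -0.001, -1.0]]
0.0187
```

View pics/top0.png

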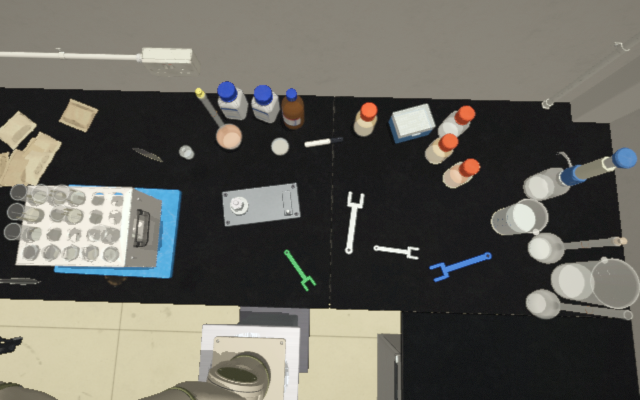

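View pics/side0.png

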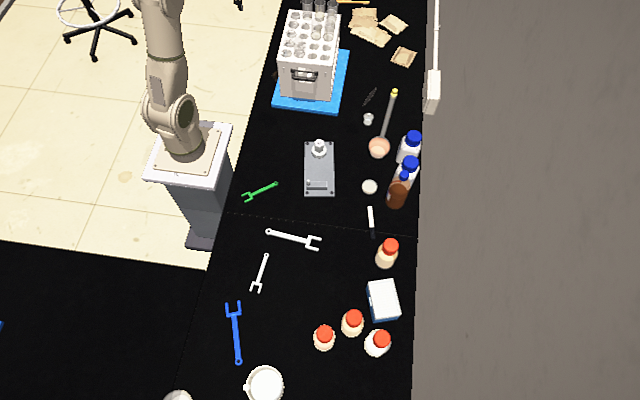

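The top view shows the stand at pixels (222–300, 183–226) with its screw near (239,203) and the pin/rest near (290,200). The larger plain spanner is at (352,222) with its jaw up at (356,197). The small plain one (398,250), the green one (300,270) and the blue one (460,265) are look-alikes. Next I measure both.

```bash
python3 - <<'E'
from h import *
for n,(a,b,c,e),(sa,sb,sc,se) in (('top',(335,185,372,258),(212,172,308,236)),('side',(258,222,328,256),(295,130,345,205))):
    D=np.load('/tmp/%s0.npz'%n); P=D['P'];I=D['img'].astype(int)
    m=np.zeros(P.shape[:2],bool); m[b:e,a:c]=1; m&=I.min(-1)>90
    Q=P[m]; print(n,'spanner z',np.percentile(Q[:,2],[5,50,95]).round(4))
    (cx,cy),(w,h),ang=r=cv2.minAreaRect((Q[:,:2]*1000).astype(np.float32)); print(r); print(cv2.boxPoints(r).round(1).tolist())
    ax=np.linalg.svd(Q[:,:2]-Q[:,:2].mean(0),full_matrices=False)[2][0]; print('pca',ax, Q[:,:2].mean(0))
    m=np.zeros(P.shape[:2],bool); m[sb:se,sa:sc]=1
    k=m&(P[...,2]>.008)&(P[...,2]<.017)
    Q=P[k]; r=cv2.minAreaRect((Q[:,:2]*1000).astype(np.float32)); print('plate',r,cv2.boxPoints(r).round(1).tolist(),np.median(Q[:,2]))
    for lo,hi in((.034,.045),(.05,.07),(.07,.105)):
        k=m&(P[...,2]>lo)&(P[...,2]<hi);Q=P[k]
        cn,lab,stt,cen=cv2.connectedComponentsWithStats(k.astype(np.uint8))
        for i in range(1,cn):
            q=P[lab==i]
            if len(q)>5: print(lo,len(q),'mean',q.mean(0).round(4),'min',q.min(0).round(4),'max',q.max(0).round(4))
    d=dict(img=D['img']); save(d,n+'1.png',(sa,sb,sc,se),8 if n=='top' else 7)
E
python3 -c "
import cv2,numpy as np
a=cv2.imread('pics/top1.png');b=cv2.imread('pics/side1.png');print(a.shape,b.shape)
h=480;b=cv2.rotate(b,cv2.ROTATE_90_CLOCKWISE)
a=cv2.resize(a,(480,320));b=cv2.resize(b,(480,320));cv2.imwrite('pics/both1.png',np.vstack([a,b])[:600])"
```

```text
top spanner z [-0.0026  0.0081  0.0136]
((460.9705810546875, -305.2524719238281), (87.99166870117188, 295.9524230957031), 69.14933776855469)
[[307.0, -293.70001220703125], [583.5999755859375, -399.0], [614.9000244140625, -316.79998779296875], [338.29998779296875, -211.5]]
pca [-0.98826693  0.15273662] [ 0.50133689 -0.32614076]
plate ((546.3861694335938, 0.8803863525390625), (119.97129821777344, 283.6233215332031), 8.74142074584961) [[465.5, 131.89999389648438], [508.6000061035156, -148.39999389648438], [627.2000122070312, -130.1999969482422], [584.0999755859375, 150.1999969482422]] 0.011467519737071375
0.034 167 mean [ 0.5537 -0.1042  0.0391] min [ 0.5127 -0.1203  0.0341] max [ 0.5911 -0.0872  0.0446]
0.034 116 mean [0.5322 0.0481 0.0393] min [0.5112 0.0268 0.035 ] max [0.5662 0.0846 0.0447]
0.05 8 mean [ 0.5197 -0.1102  0.0629] min [ 0.5161 -0.1144  0.0535] max [ 0.5226 -0.1055  0.0678]
0.07 118 mean [0.5371 0.0532 0.0855] min [0.5194 0.0359 0.0716] max [0.5583 0.0743 0.1016]
side spanner z [-0.0003  0.0091  0.0149]
((526.9161987304688, -597.0699462890625), (209.5543212890625, 623.2
[... 296 characters left out ...]
.12246704101562, 354.5835876464844), 5.751918315887451) [[444.8999938964844, 165.8000030517578], [480.5, -187.0], [665.7000122070312, -168.3000030517578], [630.0999755859375, 184.5]] 0.01219493991026733
0.034 75 mean [0.5377 0.0462 0.0401] min [0.509  0.0263 0.0347] max [0.5658 0.0746 0.0448]
0.034 116 mean [ 0.5539 -0.1041  0.04  ] min [ 0.5133 -0.1234  0.0341] max [ 0.5923 -0.0843  0.045 ]
0.05 18 mean [0.5431 0.0436 0.0609] min [0.5264 0.0351 0.0516] max [0.5575 0.0539 0.07  ]
0.05 9 mean [ 0.5202 -0.1101  0.0638] min [ 0.5173 -0.1169  0.0584] max [ 0.5227 -0.1028  0.0699]
0.07 79 mean [0.5385 0.0515 0.0858] min [0.5199 0.0344 0.07  ] max [0.5575 0.0773 0.1033]
(512, 768, 3) (525, 350, 3)
```

View pics/top1.png

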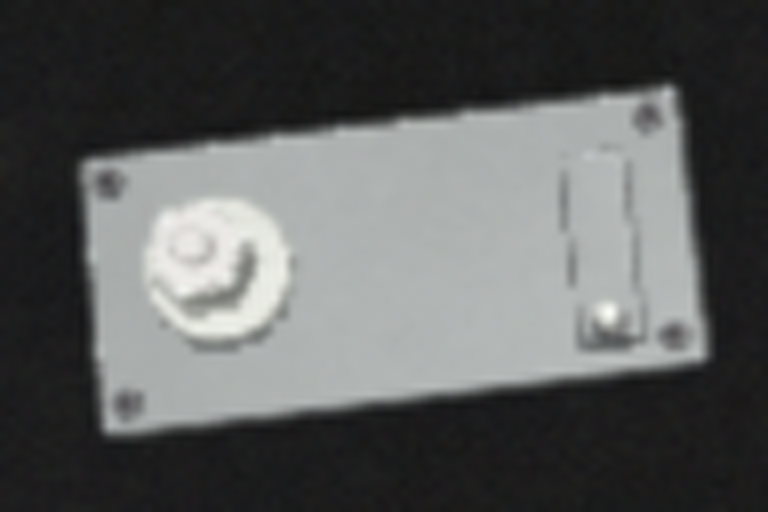

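```bash
cat > fit.py <<'E'
from h import *
from scipy.optimize import minimize
S=8
def pose(p): c,s=np.cos(p[2]),np.sin(p[2]); return np.array([[c,-s],[s,c]]),np.array(p[:2])
def prism(xy,z0,z1): return [np.c_[xy,np.full(len(xy),z)] for z in (z0,z1)]
def box(x0,x1,y0,y1): return np.array([[x0,y0],[x1,y0],[x1,y1],[x0,y1]],float)/1000
def render(d,p,parts,roi):
    u0,v0,u1,v1=roi; M=np.zeros(((v1-v0)*S,(u1-u0)*S),np.uint8); R,t=pose(p)
    for xy,z0,z1 in parts:
        pts=[]
        for z in (z0,z1):
            for q in xy@R.T+t: pts.append(proj(d,[*q,z]))
        h=cv2.convexHull(((np.array(pts)+.5-[u0,v0])*S).astype(np.float32))
        cv2.fillConvexPoly(M,np.round(h*16).astype(np.int32),255,cv2.LINE_AA,4)
    return cv2.resize(M,(u1-u0,v1-v0),interpolation=cv2.INTER_AREA)/255.
def fit(views,p0,parts,lo,hi):
    def cost(p):
        c=0
        for d,roi in views:
            u0,v0,u1,v1=roi; g=np.clip((d['img'][v0:v1,u0:u1].astype(float).mean(-1)-lo)/(hi-lo),0,1)
            c+=((g-render(d,p,parts,roi))**2).sum()
        return c
    sc=np.array([.01,.01,.1]); best=None
    f=lambda q:cost(np.array(p0)+q*sc)
    r=minimize(f,np.zeros(3),method='Nelder-Mead',options=dict(initial_simplex=np.array([[0,0,0],[1,0,0],[0,1,0],[0,0,1.]])-.25,xatol=.005,fatol=.05))
    return np.array(p0)+r.x*sc,r.fun
SP=[(box(-112,50,-9,9),0,.01),(box(50,61,-26,26),0,.01),(box(61,98,15.75,26.25),0,.01),(box(61,98,-26.25,-15.75),0,.01)]
PL=[(box(-60,60,-197,60),0,.012)]
E
python3 - <<'E'
from fit import *
T=grab('top');D=grab('side')
rt,rs=(330,185,375,260),(256,222,330,258)
for v in ([(T,rt)],[(D,rs)],[(T,rt),(D,rs)]):
    p,c=fit(v,[.50,-.33,-.14],SP,30,150); print('sp',p[:2].round(4),np.degrees(p[2]).round(2),round(c,1))
rt,rs=(212,175,310,236),(295,152,345,202)
for v in ([(T,rt)],[(D,rs)],[(T,rt),(D,rs)]):
    p,c=fit(v,[.538,.045,.12],PL,30,150); print('stand',p[:2].round(4),np.degrees(p[2]).round(2),round(c,1))
    R,t=pose(p); print('pin pred',R@[-.043,-.160]+t)
E
```

```text
sp [ 0.5014 -0.3271] -6.73 53.9
sp [ 0.5023 -0.3246] -6.74 38.1
sp [ 0.5019 -0.3256] -6.79 111.5
stand [0.5389 0.0548] 8.74 16.3
pin pred [ 0.52073475 -0.10991048]
stand [0.5383 0.0602] 8.82 23.2
pin pred [ 0.52034519 -0.10447705]
stand [0.5389 0.0558] 8.72 58.3
pin pred [ 0.52068764 -0.10885794]
```

Request:
jog_arm(steps="0 0.03 0 0; 0 0.06 0 0; -0.03 0.08 0 0; -0.06 0.09 0 0; -0.10 0.09 0 0; -0.14 0.09 0 0; -0.18 0.08 0 0; -0.2 0.08 0 0", grip=1)

```text
t: 0.87
tool_pos: [0.3612, 0.6375, 0.231]
orientation: [[-0.973, 0.233, 0.003], [0.233, 0.973, -0.002], [-0.003, -0.002, -1.0]]
wrist_force: [1.4, -1.1, 0.1]
gripper_width: 0.0852
```

Run:
```python
from h import *
P=np.load('/tmp/top0.npz')['P']
for y in np.arange(.65,-.45,-.1):
    for x in (.3,.4,.5,.6):
        k=(abs(P[...,0]-x)<.05)&(abs(P[...,1]-y)<.05)
        print(round(x,2),round(y,2),P[k][:,2].max().round(3) if k.any() else None,end=' | ')
    print()
st()
```

```text
0.3 0.65 0.239 | 0.4 0.65 0.309 | 0.5 0.65 0.311 | 0.6 0.65 0.022 | 
0.3 0.55 0.253 | 0.4 0.55 0.311 | 0.5 0.55 0.312 | 0.6 0.55 0.026 | 
0.3 0.45 0.25 | 0.4 0.45 0.31 | 0.5 0.45 0.312 | 0.6 0.45 0.023 | 
0.3 0.35 0.251 | 0.4 0.35 0.311 | 0.5 0.35 0.24 | 0.6 0.35 0.233 | 
0.3 0.25 0.025 | 0.4 0.25 0.181 | 0.5 0.25 0.184 | 0.6 0.25 0.026 | 
0.3 0.15 0.008 | 0.4 0.15 0.009 | 0.5 0.15 0.017 | 0.6 0.15 0.02 | 
0.3 0.05 0.008 | 0.4 0.05 0.008 | 0.5 0.05 0.102 | 0.6 0.05 0.087 | 
0.3 -0.05 0.007 | 0.4 -0.05 0.008 | 0.5 -0.05 0.043 | 0.6 -0.05 0.044 | 
0.3 -0.15 0.012 | 0.4 -0.15 0.012 | 0.5 -0.15 0.07 | 0.6 -0.15 0.043 | 
0.3 -0.25 1.288 | 0.4 -0.25 0.008 | 0.5 -0.25 0.007 | 0.6 -0.25 0.007 | 
0.3 -0.35 0.006 | 0.4 -0.35 0.015 | 0.5 -0.35 0.018 | 0.6 -0.35 0.015 | 
t 0.87 tcp [0.3612, 0.6375, 0.231] w 0.0852 F [1.4, -1.1, 0.1] q [-64.5, 33.1, 0.6, 63.9, -0.1, 83.0, 12.6]
[[-0.973, 0.233, 0.003], [0.233, 0.973, -0.002], [-0.003, -0.002, -1.0]]
```

Request:
jog_arm(steps="0.02 0 -0.035 0; 0.04 0 -0.07 0; 0.06 0 -0.10 0; 0.07 0 -0.14 0; 0.07 -0.02 -0.17 0.05; 0.06 -0.05 -0.19 0.12; 0.05 -0.08 -0.2 0.19; 0.03 -0.11 -0.2 0.26")

```text
t: 1.53
tool_pos: [0.2988, 0.541, 0.434]
orientation: [[-0.803, 0.597, 0.001], [0.597, 0.803, 0.004], [0.002, 0.004, -1.0]]
wrist_force: [0.9, -0.1, 1.1]
gripper_width: 0.0856
```

Request:
jog_arm(steps="-0.03 -0.026 0 0.075; -0.06 -0.052 0 0.15; -0.09 -0.078 0 0.225; -0.12 -0.104 0 0.3; -0.15 -0.13 0 0.375; -0.18 -0.156 0 0.45; -0.21 -0.182 0 0.525; -0.24 -0.208 0 0.6")

```text
t: 2.2
tool_pos: [0.3696, 0.2289, 0.4312]
orientation: [[0.015, 1.0, -0.0], [1.0, -0.015, 0.001], [0.001, -0.0, -1.0]]
wrist_force: [1.2, -0.3, 0.7]
gripper_width: 0.0852
```

Request:
jog_arm(steps="-0.04 0.01 0 0.075; -0.08 0.02 0 0.15; -0.12 0.03 0 0.225; -0.16 0.04 0.01 0.3; -0.2 0.05 0.02 0.375; -0.24 0.06 0.03 0.45; -0.28 0.07 0.04 0.525; -0.32 0.08 0.05 0.6")

```text
t: 2.87
tool_pos: [0.4457, -0.0883, 0.3819]
orientation: [[0.818, 0.576, 0.001], [0.576, -0.818, 0.001], [0.001, -0.0, -1.0]]
wrist_force: [1.6, 0.3, -0.2]
gripper_width: 0.0859
```

Request:
jog_arm(steps="-0.012 0.028 0.027 0.06; -0.024 0.056 0.055 0.12; -0.036 0.084 0.082 0.18; -0.048 0.112 0.11 0.24; -0.06 0.14 0.137 0.3; -0.07 0.168 0.165 0.36; -0.081 0.197 0.192 0.42; -0.09 0.225 0.22 0.468")

```text
t: 3.53
tool_pos: [0.5035, -0.3232, 0.1607]
orientation: [[0.993, -0.12, 0.0], [-0.12, -0.993, -0.0], [0.0, 0.0, -1.0]]
wrist_force: [1.3, 1.2, 0.7]
gripper_width: 0.0855
```

```bash
python3 - <<'E'
from fit import *
st()
s=sensors.read_state(); print(np.degrees(np.arctan2(s['orientation'][1][1],s['orientation'][0][1])))
T=grab('top');save(T,'t2.png',(300,150,420,270),5)
D=grab('side');save(D,'s2.png',(230,180,350,280),6)
E
st() { :; }; python3 -c "
import cv2,numpy as np
a=cv2.imread('pics/t2.png');b=cv2.imread('pics/s2.png')
cv2.imwrite('pics/ts2.png',np.hstack([cv2.resize(a,(400,400)),cv2.resize(b,(400,333))[:400] if 0 else cv2.copyMakeBorder(cv2.resize(b,(400,333)),0,67,0,0,0)]))"
```

```text
t 3.53 tcp [0.5035, -0.3232, 0.1607] w 0.0855 F [1.3, 1.2, 0.7] q [-12.2, 25.1, 52.2, 95.4, -20.9, 69.9, -52.1]
[[0.993, -0.12, 0.0], [-0.12, -0.993, -0.0], [0.0, 0.0, -1.0]]
-96.89000005408175
```

View pics/ts2.png

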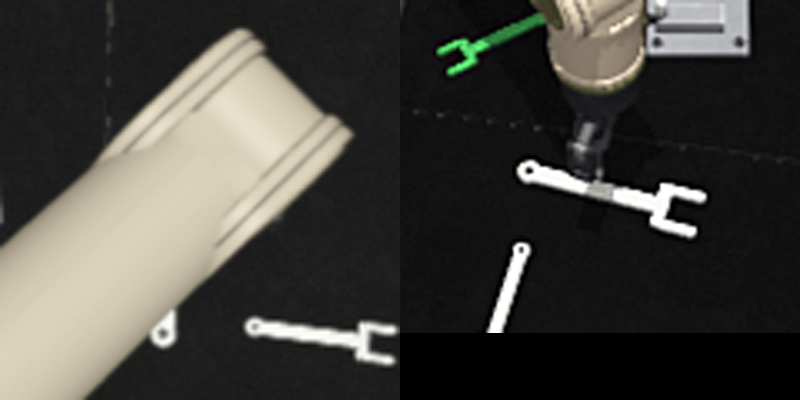

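The side view shows the open gripper over the middle of the larger plain spanner (about (600,190) in the composite) and lined up with its handle. Descending to grip.

Request:
jog_arm(steps="0 0 0.04 0; 0 0 0.08 0; 0 0 0.11 0; 0 0 0.13 0; 0 0 0.145 0; 0 0 0.153 0; 0 0 0.155 0; 0 0 0.155 0")

```text
t: 4.3
tool_pos: [0.5039, -0.3216, 0.008]
orientation: [[0.993, -0.115, 0.001], [-0.115, -0.993, -0.0], [0.001, 0.0, -1.0]]
wrist_force: [-0.2, 0.1, 0.3]
gripper_width: 0.0851
```

Request:
jog_arm(steps="0 0 0 0; 0 0 0 0; 0 0 0 0; 0 0 0 0; 0 0 0 0; 0 0 0 0; 0 0 0 0; 0 0 0 0", grip=-1, force=80)

```text
t: 4.97
tool_pos: [0.5035, -0.3221, 0.008]
orientation: [[0.993, -0.116, 0.001], [-0.116, -0.993, -0.0], [0.001, 0.0, -1.0]]
wrist_force: [-0.9, 0.5, 8.2]
gripper_width: 0.0133
```

Request:
jog_arm(steps="0 0 0 0; 0 0 0 0; 0 0 0 0; 0 0 0 0; 0 0.001 0.002 0; 0 0.002 0.004 0; 0 0.002 0.005 0; 0 0.002 0.006 0", grip=0)

```text
t: 5.63
tool_pos: [0.5029, -0.3236, 0.0008]
orientation: [[0.993, -0.116, -0.0], [-0.116, -0.993, 0.0], [-0.0, -0.0, -1.0]]
wrist_force: [-0.7, -0.1, 0.1]
gripper_width: 0.0428
```

Run:
```python
from fit import *
st()
D=grab('side')
p,c=fit([(D,(256,222,330,258))],[.502,-.3256,-.12],SP,30,150); print('sp',p[:2].round(4),np.degrees(p[2]).round(2),round(c,1))
save(D,'s3.png',(250,190,340,260),7)
```

```text
t 5.63 tcp [0.5029, -0.3236, 0.0008] w 0.0428 F [-0.7, -0.1, 0.1] q [-5.8, 36.2, 44.2, 102.1, -30.5, 54.3, -45.4]
[[0.993, -0.116, -0.0], [-0.116, -0.993, 0.0], [-0.0, -0.0, -1.0]]
sp [ 0.5027 -0.3208] -6.78 155.7
```

View pics/s3.png

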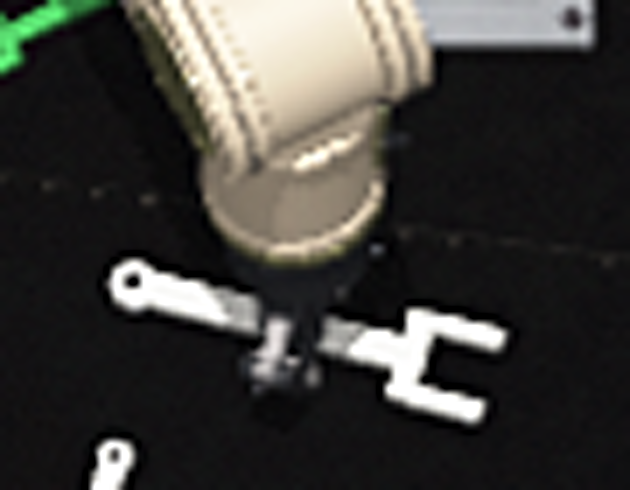

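The fingers straddle mid-handle at about (280,340). Raise slightly and close.

Request:
jog_arm(steps="0 0 -0.001 0; 0 0 -0.001 0; 0 0 -0.001 0; 0 0 -0.001 0; 0 0 -0.001 0; 0 0 -0.001 0; 0 0 -0.001 0; 0 0 -0.001 0", grip=-1, force=80)

```text
t: 6.35
tool_pos: [0.5032, -0.3235, 0.0027]
orientation: [[0.993, -0.115, 0.0], [-0.115, -0.993, 0.0], [0.0, -0.0, -1.0]]
wrist_force: [-2.0, 1.0, 5.2]
gripper_width: 0.0157
```

Request:
jog_arm(steps="0 0 -0.01 0; 0 0 -0.03 0; 0 0 -0.05 0; 0 0 -0.07 0; 0 0 -0.09 0; 0 0 -0.1 0; 0 0 -0.1 0; 0 0 -0.1 0")

```text
t: 7.02
tool_pos: [0.5031, -0.3233, 0.102]
orientation: [[0.993, -0.115, 0.0], [-0.115, -0.993, 0.0], [0.0, -0.0, -1.0]]
wrist_force: [0.2, 0.3, -3.4]
gripper_width: 0.0153
```

Run:
```python
from fit import *
st()
D=grab('side');
save(D,'s4.png',(220,170,340,260),6)
```

```text
t 7.02 tcp [0.5031, -0.3233, 0.102] w 0.0153 F [0.2, 0.3, -3.4] q [-10.1, 28.7, 49.8, 98.7, -24.1, 63.9, -49.6]
[[0.993, -0.115, 0.0], [-0.115, -0.993, 0.0], [0.0, -0.0, -1.0]]
```

View pics/s4.png

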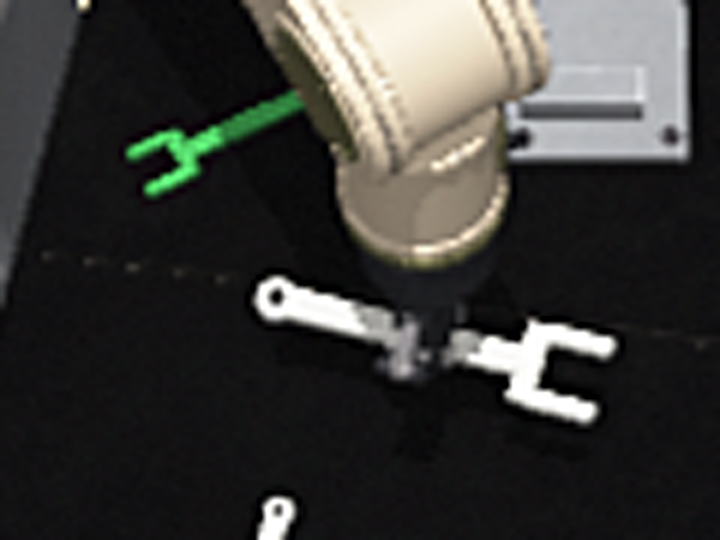

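The spanner is off the table in the fingers, level, jaw to +x. Now its pose in the hand, plus a close look at the nuts.

Run:
```python
from fit import *
D=grab('side');T=grab('top');P=cloud(D); s=sensors.read_state()
I=D['img'].astype(int); m=np.zeros((400,640),bool); m[212:245,258:326]=1; m&=(I.min(-1)>150)&(P[...,2]>.05)
q=P[m]; print(len(q),np.percentile(q[:,2],[10,50,90]).round(4)); A=np.c_[q[:,:2],np.ones(len(q))]; print('plane',np.linalg.lstsq(A,q[:,2],rcond=None)[0].round(3))
zt=np.median(q[:,2])
for z0 in (zt-.01,.098):
    sp=[(a,z0,z0+.01) for a,_,_ in SP]
    p,c=fit([(D,(256,212,330,245))],[.503,-.3235,-.12],sp,30,150); print(z0,'sp',p[:2].round(4),np.degrees(p[2]).round(2),round(c,1))
print(s['tool_pos'])
a=cv2.resize(T['img'][190:222,222:258],None,fx=11,fy=11,interpolation=cv2.INTER_CUBIC)
b=cv2.resize(D['img'][132:164,302:338],None,fx=11,fy=11,interpolation=cv2.INTER_CUBIC)
o=np.hstack([a,b])[...,::-1].astype(float); o=255*np.clip((o-60)/195,0,1)**1.8
cv2.imwrite('pics/nut.png',o.astype(np.uint8))
```

```text
296 [0.1043 0.1089 0.1133]
plane [-0.105 -0.815 -0.1  ]
0.09893507852237444 sp [ 0.5022 -0.3222] -6.75 79.7
0.098 sp [ 0.502  -0.3219] -6.78 79.5
[ 0.50244708 -0.32300864  0.10081899]
```

View pics/nut.png

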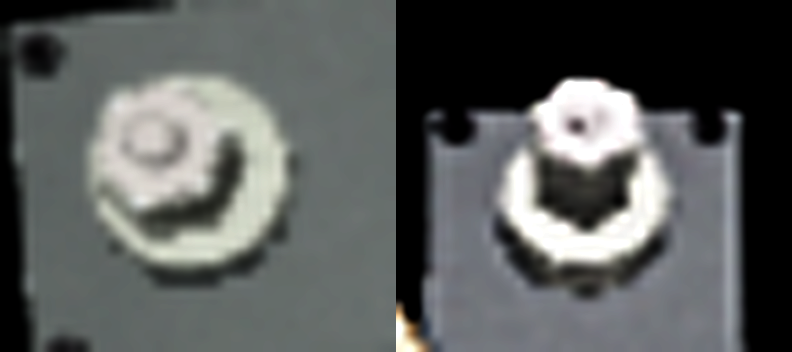

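Run:
```python
from fit import *
D=grab('side'); T=grab('top')
def ray(d,u,v,z):
    r=d['R'].T@np.array([(u-d['cx'])/d['f'],(v-d['cy'])/d['f'],1]); c=-d['R'].T@d['t']; return c+r*(z-c[2])/r[2]
def pxs(x,y): return 302+(x-396)/11-.5, 132+y/11-.5
def pxt(x,y): return 222+x/11-.5,190+y/11-.5
# collar ellipse edges side view: left 500,195 right 670,195 bottom 585,265
th=np.radians(8.74)
for n,p in dict(L=(500,197),Rr=(671,197)).items(): print('collar',n,ray(D,*pxs(*p),.04).round(4))
print('collar top', [ray(T,*pxt(*p),.04).round(4).tolist() for p in ((88,170),(290,170),(190,75),(190,268))])
print('screw tip side',ray(D,*pxs(580,125),.097).round(4),'top',ray(T,*pxt(152,142),.097).round(4))
c=np.array([.5389,.0552])
for z,pts in ((.04,((587,230),(538,204),(629,204))),(.072+.0127,((585,168),(536,145),(640,145),(537,95),(633,95),(583,78)))):
    for p in pts:
        q=ray(D,*pxs(*p),z)[:2]-c; a=np.degrees(np.arctan2(q[1],q[0])); print(z,p,(q*1000).round(1),np.hypot(*q).round(4),'cw from -y',round(-(a-(8.74-90)),1))
# project predicted hex corners for stop nut angle 0 for comparison
# fit jam nut silhouette angle with top plane
hexa=lambda af,a0:np.array([[np.cos(k*np.pi/3+a0),np.sin(k*np.pi/3+a0)] for k in range(6)])*af/np.sqrt(3)
for a in range(-30,31,10):
    print(a,[ (np.round((proj(D,[*(c+np.array([np.sin(-np.radians(a)-0+th)*.01732,-np.cos(-np.radians(a)+th)*.01732]) ),.04])-[302-.5,132-.5])*11+[396,0])).tolist()])
```

```text
collar L [0.5088 0.0501 0.04  ]
collar Rr [0.5709 0.0595 0.04  ]
collar top [[0.5377, 0.0857, 0.04], [0.5394, 0.0245, 0.04], [0.5678, 0.0567, 0.04], [0.5086, 0.0529, 0.04]]
screw tip side [0.5386 0.0463 0.097 ] top [0.5373 0.0542 0.097 ]
0.04 (587, 230) [  3.6 -14.7] 0.0151 cw from -y -5.1
0.04 (538, 204) [-15.8  -6.1] 0.0169 cw from -y 77.6
0.04 (629, 204) [17.2 -1.1] 0.0173 cw from -y -77.7
0.0847 (585, 168) [  3.  -18.4] 0.0187 cw from -y -0.4
0.0847 (536, 145) [-15.8 -11.3] 0.0194 cw from -y 63.3
0.0847 (640, 145) [21.  -5.7] 0.0217 cw from -y -66.2
0.0847 (537, 95) [-18.7  10.3] 0.0213 cw from -y -232.4
0.0847 (633, 95) [15.5 15.5] 0.0219 cw from -y -126.3
0.0847 (583, 78) [-3.4 20.2] 0.0205 cw from -y -180.8
-30 [[607.0, 230.0]]
-20 [[600.0, 233.0]]
-10 [[592.0, 235.0]]
0 [[583.0, 235.0]]
10 [[575.0, 235.0]]
20 [[567.0, 233.0]]
30 [[560.0, 230.0]]
```

Run:
```python
from fit import *
D=grab('side'); T=grab('top'); c0=np.array([.5386,.0552]); th=np.radians(8.74)
hx=lambda af:np.array([[np.cos(k*np.pi/3-np.pi/2),np.sin(k*np.pi/3-np.pi/2)] for k in range(6)])*af/np.sqrt(3)
circ=np.array([[np.cos(a),np.sin(a)] for a in np.linspace(0,6.28,60)])*.03
for name,d,roi in(('side',D,(306,140,332,160)),('top',T,(226,192,252,218))):
    u0,v0,u1,v1=roi; g=d['img'][v0:v1,u0:u1].astype(float).mean(-1)
    # jam: scan
    res=[]
    for ja in range(-30,30,3):
      for sa in range(-30,30,3):
        J=render(d,[*c0,th-np.radians(ja)],[(hx(36),.065,.0847)],roi); J2=np.maximum(J,render(d,[*c0,th],[(hx(16)*.87,.08,.097)],roi))
        N=render(d,[*c0,th-np.radians(sa)],[(hx(30),.04,.062)],roi); C=render(d,[*c0,0],[(circ,.0395,.04)],roi)
        W=np.stack([J2,N*(1-J2),C*(1-N)*(1-J2)],-1); w=W.reshape(-1,3); k=w.sum(1)>.98
        x,r,_,_=np.linalg.lstsq(w[k],g.ravel()[k],rcond=None); res.append((np.sum((w[k]@x-g.ravel()[k])**2)/k.sum(),ja,sa,x.round()))
    res.sort(key=lambda r:r[0]); print(name,[(round(r[0]),r[1],r[2],r[3].tolist()) for r in res[:6]])
    for sa in range(-30,30,6): print(sa,round(min(r[0] for r in res if r[2]==sa)),end='; ')
    print()
```

```text
side [(2916, -18, -15, [0.0, 0.0, 206.0]), (2916, -18, -12, [0.0, 0.0, 206.0]), (2916, -18, -9, [0.0, 0.0, 206.0]), (2916, -18, -6, [0.0, 0.0, 206.0]), (2916, -18, -3, [0.0, 0.0, 206.0]), (2916, -18, 0, [0.0, 0.0, 206.0])]
-30 3202; -24 3202; -18 3202; -12 2916; -6 2916; 0 2916; 6 2916; 12 2916; 18 2916; 24 3202; 
top [(699, -30, -30, [189.0, 0.0, 0.0]), (699, -30, -27, [189.0, 0.0, 0.0]), (699, -30, -24, [189.0, 0.0, 0.0]), (699, -30, -21, [189.0, 0.0, 0.0]), (699, -30, -18, [189.0, 0.0, 0.0]), (699, -30, -15, [189.0, 0.0, 0.0])]
-30 699; -24 699; -18 699; -12 699; -6 699; 0 699; 6 699; 12 699; 18 699; 24 699;
```

Run:
```python
from fit import *
D=grab('side'); T=grab('top'); th=np.radians(8.74)
hx=lambda af:np.array([[np.cos(k*np.pi/3-np.pi/2),np.sin(k*np.pi/3-np.pi/2)] for k in range(6)])*af/np.sqrt(3)/1000
circ=np.array([[np.cos(a),np.sin(a)] for a in np.linspace(0,6.28,60)])*.03
for name,d,roi in(('side',D,(306,136,332,162)),('top',T,(226,190,252,218))):
  u0,v0,u1,v1=roi; g=d['img'][v0:v1,u0:u1].astype(float).mean(-1); C=g*0
  best=None
  for dx in (-.002,0,.002):
   for dy in (-.004,-.002,0,.002):
    c0=np.array([.5386+dx,.0552+dy]); res=[]
    C=render(d,[*c0,0],[(circ,.0395,.04)],roi); S_=render(d,[*c0,th],[(circ*8/30,.08,.097)],roi)
    Js={a:np.maximum(S_,render(d,[*c0,th-np.radians(a)],[(hx(36),.065,.0847)],roi)) for a in range(-30,30,4)}
    Ns={a:render(d,[*c0,th-np.radians(a)],[(hx(30),.04,.062)],roi) for a in range(-30,30,4)}
    for ja,J in Js.items():
      for sa,N in Ns.items():
        w=np.stack([J,N*(1-J),C*(1-N)*(1-J)],-1).reshape(-1,3); k=w.sum(1)>.95
        x=np.linalg.lstsq(w[k],g.ravel()[k],rcond=None)[0]; res.append((np.sum((w[k]@x-g.ravel()[k])**2)/k.sum(),ja,sa,x.round(),dx,dy))
    if best is None or min(r[0] for r in res)<min(r[0] for r in best): best=res
  best.sort(key=lambda r:r[0]); print(name,[(round(r[0]),r[1],r[2]) for r in best[:6]],best[0])
  print('stop',[(sa,round(min(r[0] for r in best if r[2]==sa))) for sa in range(-30,30,4)])
  print('jam',[(sa,round(min(r[0] for r in best if r[1]==sa))) for sa in range(-30,30,4)])
```

```text
side [(1182, -26, -10), (1186, 26, -10), (1187, -30, -10), (1188, -22, -10), (1189, -26, -6), (1189, 22, -10)] (np.float64(1182.3975355717469), -26, -10, array([214., 115., 251.]), 0, 0.002)
stop [(-30, 1228), (-26, 1223), (-22, 1218), (-18, 1202), (-14, 1190), (-10, 1182), (-6, 1189), (-2, 1203), (2, 1217), (6, 1220), (10, 1214), (14, 1207), (18, 1213), (22, 1226), (26, 1230)]
jam [(-30, 1187), (-26, 1182), (-22, 1188), (-18, 1195), (-14, 1192), (-10, 1214), (-6, 1199), (-2, 1199), (2, 1196), (6, 1196), (10, 1203), (14, 1201), (18, 1201), (22, 1189), (26, 1186)]
top [(387, -6, 6), (392, -6, 2), (394, -10, 6), (396, -14, 6), (397, -6, 10), (400, -2, 6)] (np.float64(387.1548034202282), -6, 6, array([221.,  66., 214.]), 0.002, 0.002)
stop [(-30, 423), (-26, 426), (-22, 430), (-18, 428), (-14, 418), (-10, 417), (-6, 407), (-2, 403), (2, 392), (6, 387), (10, 397), (14, 410), (18, 416), (22, 420), (26, 424)]
jam [(-30, 463), (-26, 435), (-22, 414), (-18, 400), (-14, 396), (-10, 394), (-6, 387), (-2, 400), (2, 423), (6, 438), (10, 448), (14, 460), (18, 466), (22, 473), (26, 477)]
```

Request:
jog_arm(steps="0 -0.01 -0.015 -0.07; 0.002 -0.03 -0.03 -0.145; 0.004 -0.05 -0.045 -0.22; 0.006 -0.07 -0.06 -0.295; 0.009 -0.09 -0.06 -0.37; 0.012 -0.11 -0.06 -0.445; 0.015 -0.13 -0.06 -0.52; 0.018 -0.15 -0.06 -0.595")

```text
t: 8.13
tool_pos: [0.5384, -0.1757, 0.1623]
orientation: [[0.679, 0.734, 0.0], [0.734, -0.679, 0.0], [0.0, 0.0, -1.0]]
wrist_force: [-0.4, -0.7, -3.2]
gripper_width: 0.0152
```

Run:
```python
from h import *
st()
```

```text
t 8.13 tcp [0.5384, -0.1757, 0.1623] w 0.0152 F [-0.4, -0.7, -3.2] q [-20.4, 16.8, 40.3, 99.8, -11.7, 67.6, -19.6]
[[0.679, 0.734, 0.0], [0.734, -0.679, 0.0], [0.0, 0.0, -1.0]]
```

Request:
jog_arm(steps="0.012 -0.006 0 -0.077; 0.024 -0.012 0 -0.154; 0.036 -0.018 0 -0.231; 0.048 -0.024 0 -0.308; 0.06 -0.031 0 -0.385; 0.072 -0.037 0 -0.462; 0.084 -0.043 0 -0.539; 0.096 -0.05 0 -0.617")

```text
t: 8.8
tool_pos: [0.5674, -0.072, 0.1621]
orientation: [[-0.221, 0.975, -0.0], [0.975, 0.221, -0.0], [-0.0, -0.0, -1.0]]
wrist_force: [-0.8, 0.6, -2.2]
gripper_width: 0.0152
```

Request:
jog_arm(steps="0 0 0.02 0; 0 0 0.04 0; 0 0 0.06 0; 0 0 0.075 0; 0 0 0.08 0; 0 0 0.08 0; 0 0 0.08 0; 0 0 0.08 0")

```text
t: 9.47
tool_pos: [0.5681, -0.0726, 0.0833]
orientation: [[-0.215, 0.977, 0.002], [0.977, 0.215, 0.0], [-0.0, 0.002, -1.0]]
wrist_force: [0.4, 0.1, -2.5]
gripper_width: 0.0151
```

Run:
```python
from fit import *
st()
s=sensors.read_state();o=np.array(s['orientation']); print('az_x',np.degrees(np.arctan2(o[1,0],o[0,0])))
D=grab('side');T=grab('top')
cv2.imwrite('pics/m5.png',np.hstack([cv2.resize(T['img'][160:240,210:310],None,fx=4,fy=4,interpolation=2),cv2.resize(D['img'][130:210,285:375],None,fx=4,fy=4,interpolation=2)])[...,::-1])
```

```text
t 9.47 tcp [0.5681, -0.0726, 0.0833] w 0.0151 F [0.4, 0.1, -2.5] q [-20.2, 21.2, 27.5, 102.8, -11.3, 58.7, 24.1]
[[-0.215, 0.977, 0.002], [0.977, 0.215, 0.0], [-0.0, 0.002, -1.0]]
az_x 102.44013876632654
```

View pics/m5.png

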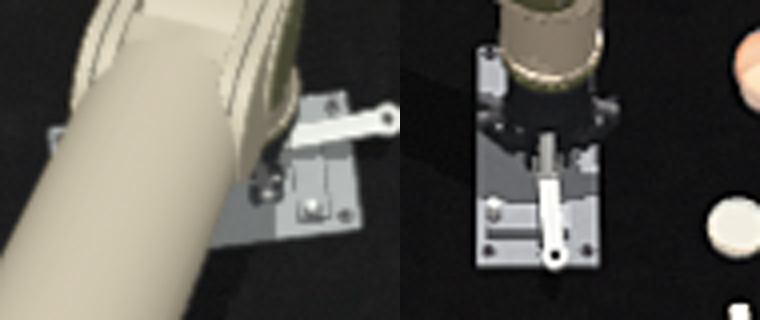

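The handle hovers over the rest on the +x side of the pin (left panel pin (315,208), handle end (385,118)), and the jaw is hidden by the wrist. I lower to just above fitted height, then slide in and watch the force.

Request:
jog_arm(steps="0 0 0.015 0; 0 0 0.028 0; 0 0 0.036 0; 0 0 0.0375 0; 0.006 0 0.0375 0; 0.012 -0.001 0.0375 0; 0.018 -0.001 0.0375 0; 0.02 -0.001 0.0375 0")

```text
t: 10.23
tool_pos: [0.5622, -0.0513, 0.0452]
orientation: [[-0.217, 0.976, 0.001], [0.976, 0.217, 0.001], [0.001, 0.001, -1.0]]
wrist_force: [0.0, 0.3, -3.4]
gripper_width: 0.0151
```

Request:
jog_arm(steps="0.002 0 0 0; 0.004 0 0 0; 0.006 0 0 0; 0.008 0 0 0; 0.01 0 0 0; 0.012 0 0 0; 0.012 0 0 0; 0.012 0 0 0")

```text
t: 10.9
tool_pos: [0.5598, -0.0409, 0.0449]
orientation: [[-0.216, 0.976, 0.001], [0.976, 0.216, 0.001], [0.0, 0.001, -1.0]]
wrist_force: [3.9, 1.0, -3.0]
gripper_width: 0.0153
```

Request:
jog_arm(steps="0 0.0005 0 0; 0 0.001 0 0; 0.001 0.001 0 0; 0.002 0.001 0 0; 0.003 0.001 0 0; 0.004 0.001 0 0; 0.005 0.001 0 0; 0.005 0.001 0 0")

```text
t: 11.57
tool_pos: [0.5592, -0.0359, 0.0446]
orientation: [[-0.216, 0.976, -0.0], [0.976, 0.216, 0.0], [0.0, -0.0, -1.0]]
wrist_force: [1.9, -0.0, -3.3]
gripper_width: 0.0152
```

Request:
jog_arm(steps="0.001 0 0 0; 0.002 0 0 0; 0.003 0 0 0; 0.004 0 0 0; 0.005 0 0 0; 0.006 0 0 0; 0.007 0 0 0; 0.007 0 0 0")

```text
t: 12.23
tool_pos: [0.5578, -0.0291, 0.0446]
orientation: [[-0.216, 0.976, -0.0], [0.976, 0.216, 0.0], [0.0, -0.0, -1.0]]
wrist_force: [1.6, 0.7, -2.8]
gripper_width: 0.0156
```

Request:
jog_arm(steps="0.001 0 0 0; 0.002 0 0 0; 0.003 0 0 0; 0.004 0 0 0; 0.005 0 0 0; 0.006 0 0 0; 0.0065 0 0 0; 0.0065 0 0 0")

```text
t: 12.9
tool_pos: [0.5564, -0.0228, 0.0447]
orientation: [[-0.216, 0.976, 0.0], [0.976, 0.216, 0.0], [0.0, 0.0, -1.0]]
wrist_force: [1.6, -0.1, -2.9]
gripper_width: 0.0151
```

Request:
jog_arm(steps="0 0 0.001 0; 0 0 0.002 0; 0 -0.002 0.002 0.02; 0 -0.005 0.002 0.04; 0.001 -0.008 0.002 0.06; 0.001 -0.01 0.002 0.08; 0.001 -0.01 0.002 0.08; 0.001 -0.01 0.002 0.08")

```text
t: 13.57
tool_pos: [0.5468, -0.0237, 0.0428]
orientation: [[-0.093, 0.996, 0.001], [0.996, 0.093, 0.001], [0.0, 0.001, -1.0]]
wrist_force: [3.9, 2.7, -3.3]
gripper_width: 0.0152
```

Request:
jog_arm(steps="0 -0.001 0 0.01; 0 -0.002 0 0.02; 0 -0.003 0 0.03; 0 -0.0045 0 0.037; 0 -0.0045 0 0.037; 0 -0.0045 0 0.037; 0 -0.0045 0 0.037; 0 -0.0045 0 0.037")

```text
t: 14.23
tool_pos: [0.542, -0.0241, 0.0427]
orientation: [[-0.033, 0.999, 0.0], [0.999, 0.033, 0.001], [0.001, 0.0, -1.0]]
wrist_force: [3.1, 4.0, -2.4]
gripper_width: 0.0152
```

Request:
jog_arm(steps="0 0 0 0; 0 0 0 0; 0 0 0 0; 0 0 0 0; 0 0 -0.02 0; 0 0 -0.06 0; 0 0 -0.1 0; 0 0 -0.14 0", grip=1)

```text
t: 14.9
tool_pos: [0.5412, -0.0253, 0.1842]
orientation: [[-0.033, 0.999, -0.001], [0.999, 0.033, -0.001], [-0.001, -0.001, -1.0]]
wrist_force: [2.1, 1.0, 0.1]
gripper_width: 0.0853
```

Request:
jog_arm(steps="-0.04 0 0 0; -0.08 -0.01 0 0; -0.12 -0.02 0 0; -0.16 -0.03 0 0; -0.19 -0.05 0 0; -0.21 -0.08 0 0; -0.21 -0.1 0 0; -0.21 -0.1 0 0")

```text
t: 15.57
tool_pos: [0.4447, -0.2408, 0.1825]
orientation: [[-0.027, 1.0, -0.001], [1.0, 0.027, 0.001], [0.001, -0.001, -1.0]]
wrist_force: [-0.1, 0.3, -0.1]
gripper_width: 0.0853
```

Run:
```python
from fit import *
st()
D=grab('side');T=grab('top')
sp=[(a,.04,.05) for a,_,_ in SP]
cv2.imwrite('pics/m6.png',np.hstack([cv2.resize(T['img'][170:240,215:315],None,fx=4,fy=4,interpolation=2),cv2.resize(D['img'][132:202,290:350],None,fx=4,fy=4,interpolation=2)])[...,::-1])
```

```text
t 15.57 tcp [0.4447, -0.2408, 0.1825] w 0.0853 F [-0.1, 0.3, -0.1] q [-13.6, 6.0, 39.6, 107.0, -4.1, 68.5, 28.9]
[[-0.027, 1.0, -0.001], [1.0, 0.027, 0.001], [0.001, -0.001, -1.0]]
```

View pics/m6.png

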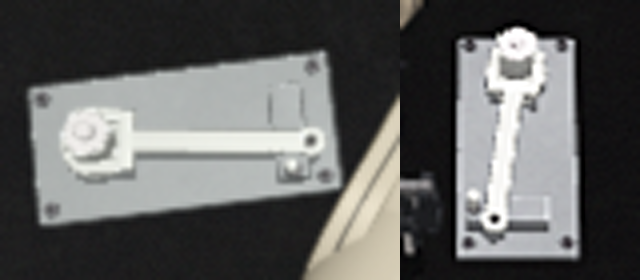

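The spanner is seated on the stop nut: the left panel shows the head round the nut at (100,150), and the handle lies on the rest just clear of the pin at (293,168). Next I estimate the jam nut's angle for the grasp.

Run:
```python
from fit import *
D=grab('side'); T=grab('top')
sp=[(a,.04,.05) for a,_,_ in SP]
roi=(240,190,305,214)
hx=lambda af:np.array([[np.cos(k*np.pi/3-np.pi/2),np.sin(k*np.pi/3-np.pi/2)] for k in range(6)])*af/np.sqrt(3)/1000
cir=np.array([[np.cos(a),np.sin(a)] for a in np.linspace(0,6.28,60)])
th=np.radians(8.74); lap=0
for name,d,roi in(('top',T,(226,186,254,218)),('side',D,(306,128,332,156))):
  u0,v0,u1,v1=roi; g=cv2.GaussianBlur(d['img'][v0:v1,u0:u1].astype(np.float32).mean(-1),(0,0),.5); res=[]
  # edge score: gradient magnitude along the projected top hex outline
  gx,gy=cv2.Sobel(g,5,1,0),cv2.Sobel(g,5,0,1); G=np.hypot(gx,gy)
  for a in range(-30,30,2):
    best=0
    for dx in np.arange(-.004,.0041,.001):
     for dy in np.arange(-.005,.0041,.001):
      R,t=pose([.5386+dx,.0552+dy,th-np.radians(a)]); h=hx(35)@R.T+t
      pts=np.concatenate([h[i]+(h[(i+1)%6]-h[i])*np.linspace(0,1,12)[:,None] for i in range(6)])
      uv=np.array([proj(d,[*q,.0847]) for q in pts])-[u0,v0]
      s=cv2.remap(G,uv[None,:,0].astype(np.float32),uv[None,:,1].astype(np.float32),1).mean()
      if s>best: best=s;bp=(dx,dy)
    res.append((a,round(float(best)),bp[0].round(3),bp[1].round(3)))
  print(name,[r[:2] for r in res],max(res,key=lambda r:r[1]))
a=cv2.resize(T['img'][190:218,226:256],(400,373),interpolation=cv2.INTER_CUBIC); b=cv2.resize(D['img'][130:158,304:334],(400,373),interpolation=cv2.INTER_CUBIC)
o=np.hstack([a,b])[...,::-1].astype(float);cv2.imwrite('pics/nut2.png',(255*np.clip((o-130)/125,0,1)**2).astype(np.uint8))
# handle angle from top: pixels of bright handle between
P=cloud(T);I=T['img'].astype(int).min(-1);k=(P[...,2]>.042)&(P[...,2]<.058)&(I>205)&(P[...,1]<.0)&(P[...,1]>-.12)&(abs(P[...,0]-.54)<.03);q=P[k]
f=np.polyfit(q[:,1],q[:,0],1); print(len(q),'handle az',90+np.degrees(np.arctan(-f[0])),np.polyval(f,.055))
```

```text
top [(-30, 162), (-28, 163), (-26, 165), (-24, 167), (-22, 169), (-20, 171), (-18, 173), (-16, 174), (-14, 174), (-12, 175), (-10, 175), (-8, 176), (-6, 176), (-4, 176), (-2, 176), (0, 176), (2, 175), (4, 175), (6, 175), (8, 173), (10, 170), (12, 169), (14, 167), (16, 165), (18, 164), (20, 163), (22, 162), (24, 162), (26, 162), (28, 162)] (-8, 176, np.float64(0.0), np.float64(0.0))
side [(-30, 497), (-28, 497), (-26, 498), (-24, 498), (-22, 499), (-20, 500), (-18, 500), (-16, 501), (-14, 501), (-12, 502), (-10, 502), (-8, 502), (-6, 502), (-4, 502), (-2, 502), (0, 501), (2, 501), (4, 499), (6, 498), (8, 497), (10, 497), (12, 498), (14, 498), (16, 497), (18, 497), (20, 497), (22, 496), (24, 496), (26, 496), (28, 496)] (-12, 502, np.float64(0.001), np.float64(0.003))
174 handle az 91.07880056325831 0.5381705785137064
```

View pics/nut2.png

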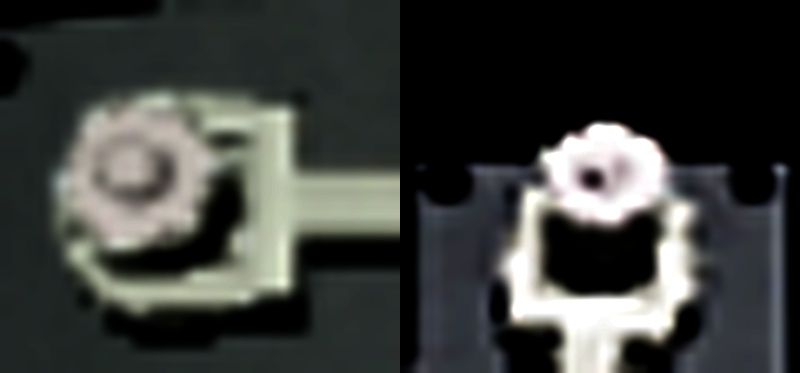

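Both panels show the nut round with faint corners, so I take about −4° (mod 60°). The closing jaws will align it anyway. I grip with tool-y at azimuth ≈73°, which leaves a full ~135° clockwise sweep within joint 7's range.

Request:
jog_arm(steps="0.037 0.013 0 -0.075; 0.074 0.026 0 -0.15; 0.11 0.039 0 -0.225; 0.147 0.052 0 -0.3; 0.184 0.065 0 -0.375; 0.22 0.078 0 -0.45; 0.257 0.09 0 -0.525; 0.294 0.102 0 -0.6")

```text
t: 16.43
tool_pos: [0.5417, 0.0625, 0.1824]
orientation: [[-0.833, 0.554, -0.0], [0.554, 0.833, 0.0], [0.0, 0.0, -1.0]]
wrist_force: [0.2, -0.7, 1.0]
gripper_width: 0.0853
```

Run:
```python
from h import *
st()
```

```text
t 16.43 tcp [0.5417, 0.0625, 0.1824] w 0.0853 F [0.2, -0.7, 1.0] q [-30.6, 10.9, 21.7, 100.8, -4.3, 69.1, 48.7]
[[-0.833, 0.554, -0.0], [0.554, 0.833, 0.0], [0.0, 0.0, -1.0]]
```

Request:
jog_arm(steps="-0.001 -0.004 0 -0.07; -0.002 -0.007 0.01 -0.14; -0.002 -0.007 0.02 -0.181; -0.002 -0.007 0.035 -0.181; -0.002 -0.007 0.045 -0.181; -0.002 -0.007 0.045 -0.181; -0.002 -0.007 0.045 -0.181; -0.002 -0.007 0.045 -0.181")

```text
t: 17.1
tool_pos: [0.5393, 0.0528, 0.1382]
orientation: [[-0.952, 0.305, 0.001], [0.305, 0.952, 0.0], [-0.0, 0.0, -1.0]]
wrist_force: [0.1, -0.6, 0.3]
gripper_width: 0.0857
```

Request:
jog_arm(steps="0.001 0.002 0.015 0; 0.001 0.0025 0.035 0; 0.001 0.0025 0.055 0; 0.001 0.0025 0.067 0; 0.001 0.0025 0.073 0; 0.001 0.0025 0.075 0; 0.001 0.0025 0.075 0; 0.001 0.0025 0.075 0")

```text
t: 17.77
tool_pos: [0.5394, 0.0552, 0.0637]
orientation: [[-0.952, 0.306, 0.001], [0.306, 0.952, 0.0], [-0.001, 0.001, -1.0]]
wrist_force: [-0.1, -0.4, -0.4]
gripper_width: 0.0857
```

Request:
jog_arm(steps="0 0 0 0; 0 0 0 0; 0 0 0 0; 0 0 0 0; 0 0 0 0; 0 0 0 0; 0 0 0 0; 0 0 0 0", grip=-1, force=50)

```text
t: 18.43
tool_pos: [0.5391, 0.0561, 0.0635]
orientation: [[-0.952, 0.305, 0.001], [0.305, 0.952, 0.001], [-0.0, 0.002, -1.0]]
wrist_force: [-2.4, 3.7, 6.1]
gripper_width: 0.0351
```

Run:
```python
from h import *
st(); print(np.round(sensors.read_state()['moment'],2))
```

```text
t 18.43 tcp [0.5391, 0.0561, 0.0635] w 0.0351 F [-2.4, 3.7, 6.1] q [-27.5, 18.2, 19.4, 107.8, -7.4, 55.1, 67.5]
[[-0.952, 0.305, 0.001], [0.305, 0.952, 0.001], [-0.0, 0.002, -1.0]]
[ 0.49  0.48 -0.06]
```

Request:
jog_arm(steps="0 0 0 0.06; 0 0 0 0.13; 0 0 0 0.2; 0 0 0.001 0.27; 0 0 0.001 0.34; 0 0 0.001 0.41; 0 0 0.001 0.48; 0 0 0.001 0.55")

```text
t: 19.1
tool_pos: [0.5396, 0.0568, 0.0625]
orientation: [[-0.382, 0.924, 0.002], [0.924, 0.382, 0.002], [0.001, 0.003, -1.0]]
wrist_force: [1.7, 4.5, 2.6]
gripper_width: 0.0351
```

Run:
```python
from h import *
st(); print(np.round(sensors.read_state()['moment'],2))
```

```text
t 19.1 tcp [0.5396, 0.0568, 0.0625] w 0.0351 F [1.7, 4.5, 2.6] q [-34.6, 19.2, 27.7, 108.2, -10.9, 55.0, 20.6]
[[-0.382, 0.924, 0.002], [0.924, 0.382, 0.002], [0.001, 0.003, -1.0]]
[ 0.98 -0.19  0.07]
```

Request:
jog_arm(steps="0 0 0 0.06; 0 0 0 0.13; 0 0 0 0.2; 0 0 0.001 0.27; 0 0 0.001 0.34; 0 0 0.001 0.4; 0 0 0.001 0.45; 0 0 0.001 0.5", force=70)

```text
t: 19.77
tool_pos: [0.5404, 0.0569, 0.0619]
orientation: [[0.382, 0.924, 0.004], [0.924, -0.382, 0.002], [0.003, 0.003, -1.0]]
wrist_force: [3.1, 4.7, 6.1]
gripper_width: 0.0345
```

Run:
```python
from h import *
st(); print(np.round(sensors.read_state()['moment'],2))
```

```text
t 19.77 tcp [0.5404, 0.0569, 0.0619] w 0.0345 F [3.1, 4.7, 6.1] q [-41.4, 20.6, 36.0, 108.5, -14.7, 55.2, -21.1]
[[0.382, 0.924, 0.004], [0.924, -0.382, 0.002], [0.003, 0.003, -1.0]]
[ 0.98 -0.62  0.11]
```

Request:
jog_arm(steps="0 0 0 0.05; 0 0 0 0.1; 0 0 0 0.15; 0 0 0 0.2; 0 0 0.001 0.22; 0 0 0.001 0.22; 0 0 0.001 0.22; 0 0 0.001 0.22")

```text
t: 20.43
tool_pos: [0.5408, 0.0567, 0.0619]
orientation: [[0.67, 0.743, 0.004], [0.743, -0.67, 0.003], [0.005, 0.001, -1.0]]
wrist_force: [-0.9, 4.1, 17.4]
gripper_width: 0.0347
```

Run:
```python
from h import *
st(); print(np.round(sensors.read_state()['moment'],2))
```

```text
t 20.43 tcp [0.5408, 0.0567, 0.0619] w 0.0347 F [-0.9, 4.1, 17.4] q [-44.4, 21.5, 39.9, 108.6, -16.7, 55.5, -39.0]
[[0.67, 0.743, 0.004], [0.743, -0.67, 0.003], [0.005, 0.001, -1.0]]
[ 0.67  0.28 -0.03]
```

Request:
jog_arm(steps="0 0 0 0.04; 0 0 -0.001 0.08; 0 0 -0.001 0.12; 0 0 -0.001 0.16; 0 0 -0.001 0.2; 0 0 -0.001 0.22; 0 0 -0.001 0.22; 0 0 -0.001 0.22")

```text
t: 21.1
tool_pos: [0.5408, 0.0564, 0.0617]
orientation: [[0.882, 0.472, 0.005], [0.472, -0.882, 0.001], [0.005, 0.001, -1.0]]
wrist_force: [7.3, 3.3, -1.0]
gripper_width: 0.0344
```

Run:
```python
from h import *
st(); print(np.round(sensors.read_state()['moment'],2))
```

```text
t 21.1 tcp [0.5408, 0.0564, 0.0617] w 0.0344 F [7.3, 3.3, -1.0] q [-47.7, 22.6, 44.0, 108.8, -18.9, 55.8, -57.0]
[[0.882, 0.472, 0.005], [0.472, -0.882, 0.001], [0.005, 0.001, -1.0]]
[ 0.68 -1.43 -0.1 ]
```

Request:
jog_arm(steps="0 0 0 0.02; 0 0 0 0.04; 0 0 0 0.06; 0 0 0 0.08; 0 0 0 0.08; 0 0 0 0.08; 0 0 0 0.08; 0 0 0 0.08")

```text
t: 21.77
tool_pos: [0.5408, 0.0563, 0.0614]
orientation: [[0.934, 0.358, 0.005], [0.358, -0.934, 0.001], [0.005, 0.001, -1.0]]
wrist_force: [8.4, 2.8, -4.7]
gripper_width: 0.0348
```

Run:
```python
from h import *
st(); print(np.round(sensors.read_state()['moment'],2))
```

```text
t 21.77 tcp [0.5408, 0.0563, 0.0614] w 0.0348 F [8.4, 2.8, -4.7] q [-48.8, 23.0, 45.5, 108.9, -19.7, 55.9, -63.4]
[[0.934, 0.358, 0.005], [0.358, -0.934, 0.001], [0.005, 0.001, -1.0]]
[ 0.68 -1.91  0.3 ]
```

Request:
jog_arm(steps="0 0 0 0.01; 0 0 0 0.02; 0 0 0 0.03; 0 0 0 0.04; 0 0 0 0.05; 0 0 0 0.05; 0 0 0 0.05; 0 0 0 0.05")

```text
t: 22.43
tool_pos: [0.5409, 0.0563, 0.0614]
orientation: [[0.959, 0.285, 0.005], [0.285, -0.959, 0.001], [0.005, 0.001, -1.0]]
wrist_force: [8.9, 2.5, -4.6]
gripper_width: 0.0342
```

Run:
```python
from h import *
st(); print(np.round(sensors.read_state()['moment'],2))
```

```text
t 22.43 tcp [0.5409, 0.0563, 0.0614] w 0.0342 F [8.9, 2.5, -4.6] q [-49.6, 23.4, 46.4, 108.9, -20.3, 56.0, -67.4]
[[0.959, 0.285, 0.005], [0.285, -0.959, 0.001], [0.005, 0.001, -1.0]]
[ 0.55 -1.92  0.75]
```

Torque rises steeply (0.3→0.75 N·m over 4°, beyond the tooth's 0.4), so the nut looks home. I ease off the elastic twist, release, lift and look.

Request:
jog_arm(steps="0 0 0 -0.02; 0 0 0 -0.04; 0 0 0 -0.05; 0 0 0 -0.05; 0 0 0 -0.05; 0 0 0 -0.05; 0 0 0 -0.05; 0 0 0 -0.05")

```text
t: 23.1
tool_pos: [0.5408, 0.0563, 0.0616]
orientation: [[0.934, 0.358, 0.005], [0.358, -0.934, 0.001], [0.005, 0.0, -1.0]]
wrist_force: [7.9, 3.1, -1.7]
gripper_width: 0.0345
```

Request:
jog_arm(steps="0 0 0 0; 0 0 0 0; 0 0 0 0; 0 0 0 0; 0 0 0 0; 0 0 -0.03 0; 0 0 -0.07 0; 0 0 -0.11 0", grip=1)

```text
t: 23.77
tool_pos: [0.5377, 0.0545, 0.1714]
orientation: [[0.934, 0.356, -0.002], [0.356, -0.934, -0.001], [-0.003, 0.001, -1.0]]
wrist_force: [1.4, -0.6, 0.2]
gripper_width: 0.0856
```

Request:
jog_arm(steps="-0.02 0.03 0 0; -0.04 0.06 0 0; -0.06 0.09 0 0; -0.08 0.12 0 0; -0.1 0.15 0 0; -0.12 0.18 0 0; -0.14 0.21 0 0; -0.16 0.24 0 0")

```text
t: 24.43
tool_pos: [0.4742, -0.2277, 0.1708]
orientation: [[0.934, 0.357, 0.001], [0.357, -0.934, 0.001], [0.001, -0.0, -1.0]]
wrist_force: [0.7, 0.0, -0.1]
gripper_width: 0.0855
```

Run:
```python
from fit import *
st()
D=grab('side');T=grab('top')
P=cloud(D); PT=cloud(T)
for n,Q,d in(('top',PT,T),('side',P,D)):
    k=(np.hypot(Q[...,0]-.539,Q[...,1]-.052)<.016)&(Q[...,2]>.07); z=Q[k][:,2]; print(n,k.sum(),np.percentile(z,[10,25,50,75,90]).round(4))
    z0=np.load('/tmp/%s0.npz'%n)['P']; k=(np.hypot(z0[...,0]-.539,z0[...,1]-.052)<.016)&(z0[...,2]>.07); print(' before',k.sum(),np.percentile(z0[k][:,2],[10,25,50,75,90]).round(4))
q=PT;I=T['img'].astype(int).min(-1);k=(q[...,2]>.042)&(q[...,2]<.058)&(I>205)&(q[...,1]<.0)&(q[...,1]>-.12)&(abs(q[...,0]-.54)<.04);q=q[k]
f=np.polyfit(q[:,1],q[:,0],1); print(len(q),'handle az',90+np.degrees(np.arctan(-f[0])),np.polyval(f,.055))
a=cv2.resize(T['img'][180:230,220:310],(400,222),interpolation=cv2.INTER_CUBIC);b=cv2.resize(T['img'][190:218,226:256],(400,373),interpolation=cv2.INTER_CUBIC)
c=cv2.resize(D['img'][130:205,295:345],(396,595),interpolation=cv2.INTER_CUBIC)
cv2.imwrite('pics/m7.png',np.hstack([np.vstack([a,b]),c])[...,::-1])
```

```text
t 24.43 tcp [0.4742, -0.2277, 0.1708] w 0.0855 F [0.7, 0.0, -0.1] q [-30.7, 13.5, 58.9, 105.6, -12.5, 67.8, -36.9]
[[0.934, 0.357, 0.001], [0.357, -0.934, 0.001], [0.001, -0.0, -1.0]]
top 78 [0.0791 0.0806 0.0827 0.0901 0.0969]
 before 76 [0.0818 0.0839 0.0855 0.0917 0.0959]
side 52 [0.0792 0.0812 0.0843 0.0942 0.0994]
 before 54 [0.0778 0.0831 0.0861 0.0913 0.0969]
179 handle az 89.67606863342262 0.5381954678464375
```

View pics/m7.png

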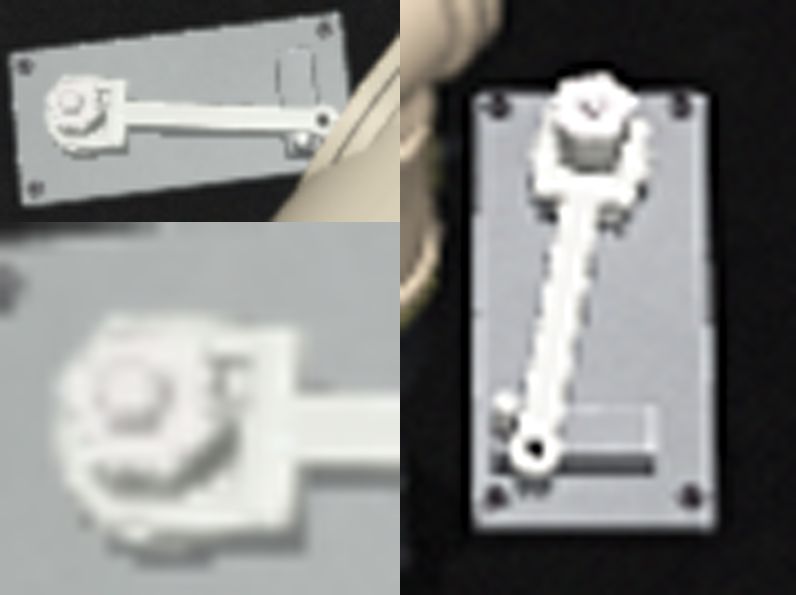

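The spanner sits on the stop nut with its handle against the pin: end at (535,448), pin at (505,405). The handle has turned 9.1° clockwise. The jam nut's top has dropped about 2.8 mm, down to the stop nut. The robot is clear of everything, so I hand in.

```bash
python3 -c "
from h import *
st(); print(hand_in())"
```

```text
t 24.53 tcp [0.4721, -0.2325, 0.1711] w 0.0853 F [-0.4, 0.3, 0.0] q [-30.5, 13.5, 59.1, 105.6, -12.4, 67.8, -36.9]
[[0.937, 0.348, 0.0], [0.348, -0.937, -0.002], [-0.0, 0.002, -1.0]]
the job is handed in; nothing more can be done
None
```

The job is done and handed in at 24.5 s, with the gripper open and clear of everything. I slid the larger plain spanner onto the stop nut, swung its handle on the rest up beside the pin and let go. Then I turned the jam nut about 140° clockwise in one sweep until it was home, and released it.

**Last checks**
- **Spanner:** it is still on the stop nut, with the handle against the pin at 9.1° clockwise (contact expected near 9.2°).
- **Jam nut:**
  - The torque climbed to 0.75 N·m, above the tooth's 0.4 N·m, close to the expected home angle.
  - The top face came down about 2.8 mm by the top camera, which fits about 2.2 rad of travel. The side camera's median fell only 1.8 mm, and its percentiles are noisy.
- **Stop nut:** it turned roughly 13–18° by my estimate, under the 30° limit.

**Checks that failed or disagreed**
- **First grip:** the first try at the spanner closed too high and slipped over the handle. I reopened, went 6 mm lower and regripped.
- **Nut angles:** the cameras gave uncertain first angles for both nuts (−10° to +6° for the stop nut). I used −4° for each; the spanner slid on with under 4 N of side force.
- **Tooth:** I saw no clear 0.4 N·m peak in the torque, since I read it only between moves. That the nut passed the tooth is inferred from the final angle, torque and height.

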